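# Index the flower turntable and press the standing stud home

## Robot

A 7-joint arm with a two-finger parallel gripper is mounted at the origin on the work surface. World frame = base frame: x ahead of the robot, y to its left, z up, the work surface at z = 0. Lengths are in mm, angles in rad, forces in N, time in s.
With the tool pointing down it reaches from about 400 to 875 mm from the base axis. Payload 4.4 kg.
Tool frame: the origin (TCP) lies between the finger pads; the fingertips stand 22 mm ahead of it and the grasp point (between the pads) lies 3 mm ahead of it; z points along the fingers, y is the line along which they close (so a half turn about z gives the same grasp; the last joint's range is limited). The gripper opens to 85 mm and grips with 20 to 120 N. Pads are 22 mm wide; open, the fingers measure 114 mm over their backs; the gripper's body (76 mm by 85 mm) begins 54 mm behind the grasp point. The pads swing forward as they close: fully open they stand 13 mm farther back than shut.
Start: joints at [-1.368, 0.628, 0.038, 1.517, -0.027, 0.996, -0.02], TCP at [172.599, 626.679, 253.313] pointing down, gripper open.
Joint ranges: [-3.06, 3.06], [-0.37, 2.12], [-1.25, 1.32], [0.18, 2.47], [-1.1, 4.24], [0.23, 1.98], [-2.94, 2.94]. Speed limits (rad/s): [2.57, 2.57, 3.14, 3.14, 3.14, 3.14, 3.14].

## Interface

Orientations are given as [roll, pitch, yaw] about the fixed x, y, z axes, in that order (R = Rz(yaw) Ry(pitch) Rx(roll)).
In Python, from cell import ctrl gives the robot as it stands.
- The arm moves only by the tool step_arm, never from a script. Its argument "plan" is a list of rows, each an object of numbers: "dx", "dy", "dz": the shift along the tool's x, y, z scaled (see below); "ax", "ay", "az": the turn, a rotation vector about the tool's x, y, z scaled (see below); "gripper": the opening, from 0 (shut) to 1 (fully open). A call has 1 to 20 rows; each row shifts and turns the commanded pose from where the row before left it, along the tool's axes as they then stand; what a row does not reach is not made up. The controller multiplies each number of a shift by 0.3 m and each number of a turn by 90 degrees. A row lasts 1/8 s, in which the tool goes at most 62.5 mm and 10.7 degrees, less where a joint would pass 70% of its speed; a pose out of reach is approached as far as the arm can. A call with a number of a shift or a turn outside -1 to 1 is refused whole. A call with a gripper value outside its range is refused whole. The fingers move at their own pace and stop on an object; the grip force is fixed at half the most. Time passes only in rows, so rows that do not move let the fingers close. It gives the time, the measured TCP pose, the force, the opening and the grip force at its end, in the units of the state.
- ctrl.read_state(): the state, without advancing time (a new reading comes with each control period).
- ctrl.get_image(name): name is "side" or "top" or "wrist"; returns a dict with "color" (420x560x3 uint8, red, green, blue), "range_z" (420x560 float32, mm along the optical axis (not along the pixel's ray), 0 where there is no reading), "fx", "fy", "cx", "cy" (pixels), "T" (4x4, takes a point from camera to world coordinates); the wrist camera has in their place "T_tool_cam" (4x4, takes a point from camera to tool coordinates, whose origin is the TCP and whose axes are the flange's). Camera axes: x right, y down, z forward; pixel columns grow to the right and rows downward; lengths in mm; the calibration is good to about 2 mm. A picture is of the moment at which its call begins: read the wrist's pose just before it.
- ctrl.finish_job(): hands the job in; it is judged then, once.
The state is a dict: "clock": time; "qpos": joint angles; "qd": joint speeds; "tau": joint torques, N m; "eef_pos": TCP position; "tool_rot": TCP orientation; "force": force on the tool from outside, world axes, zero at the start; "torque": the same for the moment, N m; "width": finger opening in mm; "gripper_force": force on a finger pad.
Only numpy, scipy, OpenCV 4.12 (cv2) and the standard library are available. Lean on these libraries where they do the work, as an engineer would, in place of code of your own. Each camera call takes 0.05 s, during which the arm holds its last target. There are 200 camera calls.

## Task

One of the six wooden flowers on the press's turntable still has its brass stud standing up. Turn the turntable by its steel pegs until that stud clicks into place exactly under the press, then push the press's black pad down to drive the stud fully home and let the pad spring back up, leaving the turntable clicked in there. Press only when the stud is in place, never push on the stud with the fingers, and leave the tape roll, cap and spare flower lying on its board where they are.

Things in the scene. Friction and masses are not known exactly. Their poses are not given: they have to be found in the camera images.
- station: the press on its plywood board (380 x 340 x 18 mm, fixed to the table). Origin: on the turntable's upright axis at table height. Its x axis points from the turntable's axis to the press ram, z up. On its +y side, just outside the turntable's rim and below its top, sits the spring-loaded roller pawl that makes the clicks.
- table_top (a point): centre of the turntable's top face, 50 mm above the table, on its axis (a 28 mm wide, 8 mm high hub stands on it). The aluminium turntable is 240 mm across and carries six white wooden flowers, 56 mm across and 4 mm thick, their centres 72 mm from the axis, 60 degrees apart.
- peg (a point): centre of the top of one of six upright steel pegs on the turntable (10 mm across, 32 mm tall above the turntable's top, so up to z = 82 mm), 105 mm from the axis, 60 degrees apart, each midway in angle between two flowers. This one is 30 degrees anticlockwise of the standing stud.
- press_arm (a point): top of the grey press arm, on the ram's axis, z = 130 mm. The arm lies along the station's x axis from 45 to 200 mm out from the turntable's axis, 46 mm wide, 35 mm thick (underside z = 95 mm, the pegs pass beneath). Its column, 50 x 50 mm, stands outside the turntable, 150 to 200 mm from the axis.
- turntable (a joint): angle of the turntable, rad, positive anticlockwise from above, endless both ways. At 0 (or whole turns) the standing stud is under the ram; at a its flower lies at angle a from the station's x axis. Detents every 60 degrees, including 0, catch within 3 degrees; about 8 N on a peg gets it in or out. Between them it turns lightly (under 2 N) and stays where left. It may start between detents.
- stud_head (a point): centre of the top of the standing stud's brass head (16 mm across, 3 mm thick, on a 6 mm shank). It stands 20 mm above the turntable's top (z = 70 mm), 72 mm from the axis; the five other studs already sit home, their heads only 6 mm above the turntable's top.
- stud (a joint): how far the stud is driven in, m: 0 standing, 0.014 fully home. It is stiff: about 5 N to drive, and stays where it is left.
- ram_pad (a point): centre of the top of the ram's round black push pad (48 mm across), z = 170 mm when up. The ram is upright, 72 mm from the turntable's axis on the station's x axis; its 20 mm wide foot hangs 77 mm above the table (7 mm over the standing stud's head).
- ram (a joint): how far the ram is pressed down, m: 0 up, 0.021 when the stud is home, 0.022 at its stop. A spring lifts it back: about 4 N at the start of the stroke, 8 N at the end, and 5 N more while driving the stud.
- tape_roll: ring-shaped roll of pale tape, 60 mm across, 24 mm high, lying flat on the press's board beside the turntable; origin under its centre
- bottle_cap: round blue plastic cap, 38 mm across, 13 mm high, lying on the press's board beside the turntable; origin under its centre
- spare_flower: loose white wooden flower without a stud, 56 mm across, 4 mm thick, lying on the press's board beside the turntable; origin under its centre

How it is judged:
By the outcome, as a careful person would: the job done as asked, in the order asked, and still so for the second after the job is handed in, with the robot touching nothing.
It also fails if it takes over 56 s, if anything falls off the work surface, if the arm or the gripper's body presses on something with over 40 N, if the wrist force passes 120 N, or if a joint passes its speed limit or range.

## Working session

There is one attempt and no reset: what is moved stays moved. The work goes in short steps, Python scripts to look and compute and a tool call to move; the robot and the scene stay as the last step left them, time stands still between calls to the robot, and variables do not carry over. Pictures are saved under pics/ and viewed, at most 10 in all, crops included, and the job is handed in when it is done.

Besides the shell and the picture viewer there is one more tool, called after "Call:" as name(argument=value, ...) on one line, values as JSON. step_arm: Moves the arm, as the interface text tells. Shifts and turns lie within -1 to 1; 1 stands for 0.3 m of shift or 90 degrees of turn. Its arguments: {"type":"object","properties":{"plan":{"type":"array"}},"required":["plan"]}

```bash
mkdir -p pics; python3 - <<'E'
from cell import ctrl
import cv2,numpy as np
s=ctrl.read_state();print(s['clock'],s['eef_pos'],s['tool_rot'],s['width'])
for n in('top','side'):
    i=ctrl.get_image(n);np.savez(f'pics/{n}.npz',**i);cv2.imwrite(f'pics/{n}1.png',i['color'][...,::-1]);print(n,i['fx'],i['cx'],i['cy'],i['T'].round(3))
a=cv2.imread('pics/top1.png');b=cv2.imread('pics/side1.png')
E
```

```text
0.0 [172.4058396  626.09374576 252.38105116] [-3.13965342e+00  3.75306123e-06  2.87281846e+00] 85.63598978248405
top 486.8579098284908 286.373907869865 210.82296264934806 [[ 1.20000e-02 -9.95000e-01  1.02000e-01  5.13654e+02]
 [-1.00000e+00 -1.20000e-02 -0.00000e+00  2.53370e+01]
 [ 2.00000e-03 -1.02000e-01 -9.95000e-01  9.17986e+02]
 [ 0.00000e+00  0.00000e+00  0.00000e+00  1.00000e+00]]
side 467.4691617080361 285.9297319764103 215.42634902451974 [[-9.98000e-01 -1.80000e-02  5.60000e-02  5.53915e+02]
 [-5.80000e-02  5.01000e-01 -8.63000e-01  7.71083e+02]
 [-1.20000e-02 -8.65000e-01 -5.01000e-01  5.67932e+02]
 [ 0.00000e+00  0.00000e+00  0.00000e+00  1.00000e+00]]
```

View pics/top1.png

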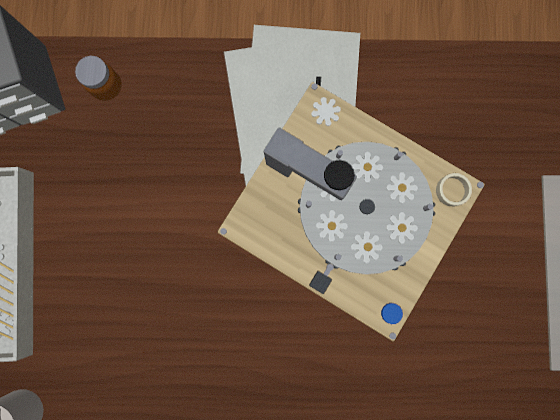

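View pics/side1.png

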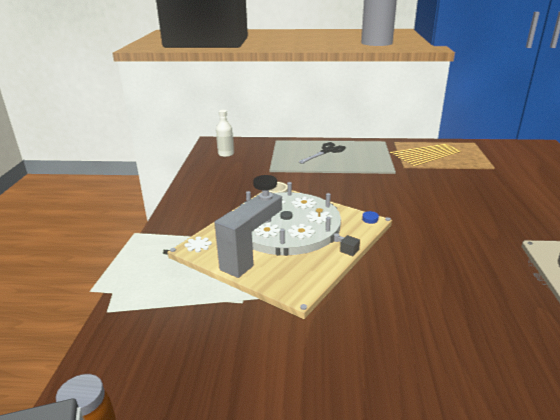

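The top view shows the turntable hub at about (367,207), the black pad at (339,175) and the pawl at (320,282). In the side view the stud near (319,213) looks taller than the others. I'll measure it and zoom in.

```bash
cat > h.py <<'E'
import cv2,numpy as np
def load(n): return dict(np.load(f'pics/{n}.npz'))
def cast(i,u,v,z):
    T=i['T'];d=T[:3,:3]@np.array([(u-i['cx'])/i['fx'],(v-i['cy'])/i['fy'],1]);return T[:3,3]+d*(z-T[2,3])/d[2]
def proj(i,p):
    q=np.linalg.inv(i['T'])@np.r_[p,1];return np.array([i['fx']*q[0]/q[2]+i['cx'],i['fy']*q[1]/q[2]+i['cy']])
def blobs(m,lo=5):
    n,l,s,c=cv2.connectedComponentsWithStats(m.astype('uint8'));return [(s[k,4],c[k]) for k in range(1,n) if s[k,4]>=lo]
E
python3 - <<'E'
from h import *
t=load('top');s=load('side')
hsv=cv2.cvtColor(t['color'],cv2.COLOR_RGB2HSV);
dark=(hsv[...,2]<75);dark[:, :260]=0
for a,c in blobs(dark[80:300],40):
    c=c+[0,80]
    print('dark',a,c.round(1))
    if c[0]<450: print([cast(t,*c,z).round(1) for z in(58,170)])
hub=None
for n,i in(('top',t),('side',s)):
    h=cv2.cvtColor(i['color'],cv2.COLOR_RGB2HSV)
    m=(h[...,0]>8)&(h[...,0]<24)&(h[...,1]>130)&(h[...,2]>120)
    for a,c in blobs(m,4):
        if (n=='top' and 300<c[0]<435 and 140<c[1]<275) or (n=='side' and 235<c[0]<345 and 185<c[1]<250):
            print(n,a,c.round(1),cast(i,*c,56).round(1),cast(i,*c,70).round(1))
a=cv2.resize(t['color'][130:290,290:450],(590,590),interpolation=2);b=cv2.resize(s['color'][170:260,230:350],(780,585),interpolation=2)
cv2.imwrite('pics/tc.png',a[...,::-1]);cv2.imwrite('pics/sc.png',b[...,::-1])
E
```

```text
dark 374 [289.8 171.5]
[array([672.9,  19.7,  58. ]), array([652.2,  20.4, 170. ])]
dark 714 [338.6 174.9]
[array([667.8, -67.8,  58. ]), array([647.7, -55.6, 170. ])]
dark 76 [366.9 207. ]
[array([ 610.6, -118. ,   58. ]), array([598. , -99.3, 170. ])]
dark 49 [318.8 278.2]
[array([484.1, -33.2,  58. ]), array([488. , -25.6, 170. ])]
top 41 [367.1 166.6] [ 683.8 -119.1   56. ] [ 681.1 -116.8   70. ]
top 41 [401.7 187.2] [ 647.2 -180.9   56. ] [ 645.  -177.5   70. ]
top 44 [331.2 225.5] [577.  -54.8  56. ] [576.  -53.5  70. ]
top 43 [401.4 227.4] [ 575.1 -179.5   56. ] [ 574.1 -176.2   70. ]
top 47 [367.4 246.6] [ 540.5 -118.9   56. ] [ 540.  -116.5   70. ]
side 9 [303.8 201.4] [ 573.7 -176.4   56. ] [ 573.2 -150.5   70. ]
side 19 [319.  210.7] [ 538.9 -134.2   56. ] [ 539.3 -109.5   70. ]
side 15 [266.7 228.9] [648.  -53.3  56. ] [645.4 -30.8  70. ]
side 13 [301.  229.8] [576.4 -52.4  56. ] [575.8 -29.9  70. ]
```

View pics/tc.png

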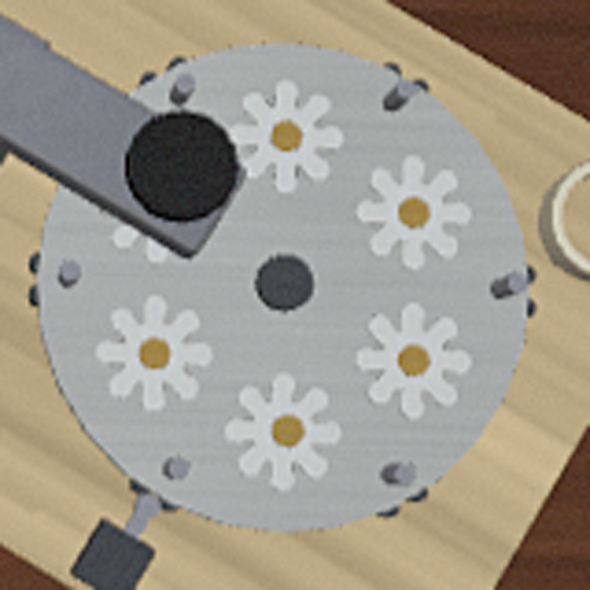

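View pics/sc.png

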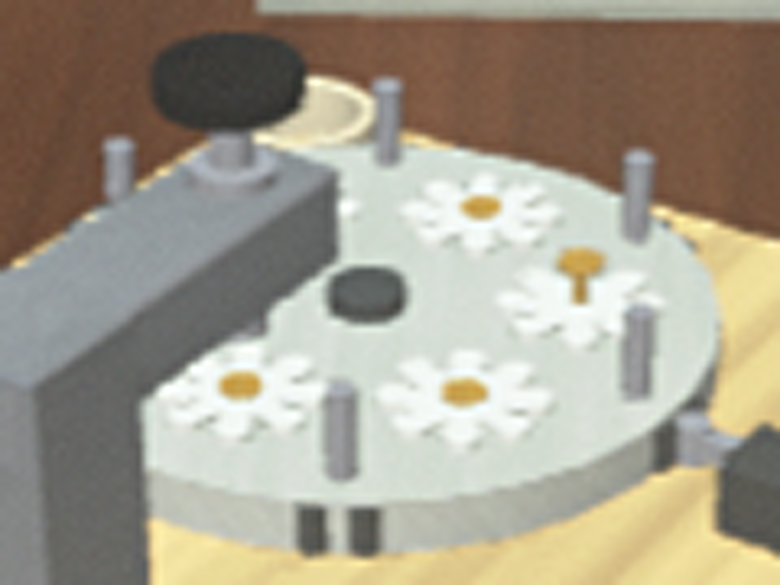

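The side view settles it: the standing stud is at side (319,211), world about (540,-117). The axis is at (612,-118) and the ram at about 60° in world. The table is clicked at about +120°, so it needs -120°. I'll cage the peg at world angle -31° between the half-open fingers and sweep it clockwise to -151°, which is clear of the press arm and the stud.

Call:
step_arm(plan=[{"dx": -0.06, "dy": -0.05, "gripper": 0.4}, {"dx": -0.12, "dy": -0.105, "gripper": 0.4}, {"dx": -0.12, "dy": -0.105, "gripper": 0.4}, {"dx": -0.12, "dy": -0.105, "gripper": 0.4}, {"dx": -0.12, "dy": -0.105, "gripper": 0.4}, {"dx": -0.12, "dy": -0.105, "gripper": 0.4}, {"dx": -0.12, "dy": -0.105, "gripper": 0.4}, {"dx": -0.12, "dy": -0.105, "gripper": 0.4}, {"dx": -0.12, "dy": -0.105, "gripper": 0.4}, {"dx": -0.12, "dy": -0.105, "gripper": 0.4}])

```text
invalid input
```

```bash
cat >> h.py <<'E'
def st():
    from cell import ctrl
    s=ctrl.read_state()
    print('t',round(s['clock'],2),'p',np.round(s['eef_pos'],1),'rpy',np.degrees(s['tool_rot']).round(1),'F',np.round(s['force'],1),'w',round(s['width'],1),'q',np.round(s['qpos'],2));return s
def go(target,psi=None):
    "remaining shift in present tool axes (interface units), and az to reach yaw psi"
    s=st();y=s['tool_rot'][2];d=np.array(target)-s['eef_pos']
    print('dx,dy,dz',(np.array([np.cos(y)*d[0]+np.sin(y)*d[1],np.sin(y)*d[0]-np.cos(y)*d[1],-d[2]])/300).round(3),'az',None if psi is None else round((np.degrees(y)-psi)/90,3))
E
python3 -c "
from h import *
go([702,-172,252],149)"
```

```text
t 0.1 p [172.5 626.2 252.5] rpy [-179.9   -0.   164.6] F [ 0.7 -0.1 -0.2] w 85.4 q [-1.37  0.63  0.04  1.52 -0.03  1.   -0.02]
dx,dy,dz [-2.408e+00 -2.096e+00  2.000e-03] az 0.173
```

Call:
step_arm(plan=[{"dx": -0.06, "dy": -0.05, "dz": 0, "ax": 0, "ay": 0, "az": 0, "gripper": 0.4}, {"dx": -0.12, "dy": -0.105, "dz": 0, "ax": 0, "ay": 0, "az": 0, "gripper": 0.4}, {"dx": -0.12, "dy": -0.105, "dz": 0, "ax": 0, "ay": 0, "az": 0, "gripper": 0.4}, {"dx": -0.12, "dy": -0.105, "dz": 0, "ax": 0, "ay": 0, "az": 0, "gripper": 0.4}, {"dx": -0.12, "dy": -0.105, "dz": 0, "ax": 0, "ay": 0, "az": 0, "gripper": 0.4}, {"dx": -0.12, "dy": -0.105, "dz": 0, "ax": 0, "ay": 0, "az": 0, "gripper": 0.4}, {"dx": -0.12, "dy": -0.105, "dz": 0, "ax": 0, "ay": 0, "az": 0, "gripper": 0.4}, {"dx": -0.12, "dy": -0.105, "dz": 0, "ax": 0, "ay": 0, "az": 0, "gripper": 0.4}])

```text
clock: 1.1
eef_pos: [371.0, 326.4, 253.1]
tool_rot: [-3.141, -0.0, 2.873]
force: [-0.1, 0.8, -0.3]
width: 34.6
gripper_force: 0.0
```

```bash
python3 -c "
from h import *
go([702,-172,252],149)"
```

```text
t 1.1 p [371.  326.4 253.1] rpy [-180.    -0.   164.6] F [-0.1  0.8 -0.3] w 34.6 q [-0.82  0.41  0.05  1.94 -0.03  0.79  0.55]
dx,dy,dz [-1.505 -1.309  0.004] az 0.173
```

Call:
step_arm(plan=[{"dx": -0.12, "dy": -0.105, "dz": 0, "ax": 0, "ay": 0, "az": 0, "gripper": 0.4}, {"dx": -0.12, "dy": -0.105, "dz": 0, "ax": 0, "ay": 0, "az": 0, "gripper": 0.4}, {"dx": -0.12, "dy": -0.105, "dz": 0, "ax": 0, "ay": 0, "az": 0, "gripper": 0.4}, {"dx": -0.12, "dy": -0.105, "dz": 0, "ax": 0, "ay": 0, "az": 0, "gripper": 0.4}, {"dx": -0.12, "dy": -0.105, "dz": 0, "ax": 0, "ay": 0, "az": 0, "gripper": 0.4}, {"dx": -0.12, "dy": -0.105, "dz": 0, "ax": 0, "ay": 0, "az": 0, "gripper": 0.4}, {"dx": -0.12, "dy": -0.105, "dz": 0, "ax": 0, "ay": 0, "az": 0, "gripper": 0.4}, {"dx": -0.12, "dy": -0.105, "dz": 0, "ax": 0, "ay": 0, "az": 0, "gripper": 0.4}, {"dx": -0.12, "dy": -0.105, "dz": 0, "ax": 0, "ay": 0, "az": 0, "gripper": 0.4}, {"dx": -0.12, "dy": -0.105, "dz": 0, "ax": 0, "ay": 0, "az": 0, "gripper": 0.4}, {"dx": -0.12, "dy": -0.105, "dz": 0, "ax": 0, "ay": 0, "az": 0, "gripper": 0.4}, {"dx": -0.12, "dy": -0.105, "dz": 0, "ax": 0, "ay": 0, "az": 0, "gripper": 0.4}, {"dx": 0, "dy": 0, "dz": 0, "ax": 0, "ay": 0, "az": 0.087, "gripper": 0.4}, {"dx": 0, "dy": 0, "dz": 0, "ax": 0, "ay": 0, "az": 0.087, "gripper": 0.4}, {"dx": 0, "dy": 0, "dz": 0, "ax": 0, "ay": 0, "az": 0, "gripper": 0.4}])

```text
clock: 2.98
eef_pos: [686.2, -151.1, 252.6]
tool_rot: [-3.141, -0.001, 2.601]
force: [-0.7, 1.0, -0.5]
width: 34.2
gripper_force: 0.0
```

```bash
python3 - <<'E'
from h import *
from cell import ctrl
go([702,-172,252],149)
i=ctrl.get_image('wrist');cv2.imwrite('pics/w1.png',i['color'][...,::-1]);np.savez('pics/w1.npz',**i);print(i['T_tool_cam'].round(2))
E
```

```text
t 2.98 p [ 686.2 -151.1  252.6] rpy [-1.80e+02 -1.00e-01  1.49e+02] F [-0.7  1.  -0.5] w 34.2 q [ 0.09  0.72  0.16  1.35 -0.12  1.08  1.3 ]
dx,dy,dz [-0.081 -0.033  0.002] az 0.0
[[   0.     -0.96   -0.29   73.08]
 [   1.      0.     -0.     -1.94]
 [   0.     -0.29    0.96 -119.8 ]
 [   0.      0.      0.      1.  ]]
```

View pics/w1.png

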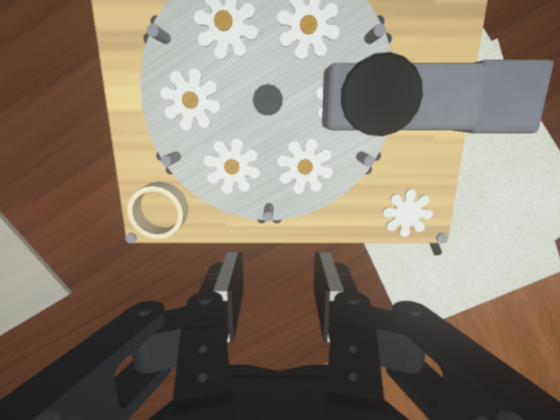

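The wrist view shows the target peg's top at about (268,208), the hub at (268,100) and the pad at (382,94). I'll cross-check these.

```bash
cat >> h.py <<'E'
def wristT(i,s):
    from scipy.spatial.transform import Rotation as R
    T=np.eye(4);T[:3,:3]=R.from_euler('xyz',s['tool_rot']).as_matrix();T[:3,3]=s['eef_pos'];i['T']=T@i['T_tool_cam'];return i
E
python3 - <<'E'
from h import *
i=wristT(load('w1'),st())
for u,v,z in((268,207,82),(268,99.5,58),(382,94,170),(308,25,56),(223,21,56),(190,100,56),(232,167,56),(305,167,56)):print(cast(i,u,v,z).round(1))
t=load('top');print(cast(t,290+403/3.69,130+92/3.69,82),'top peg')
E
```

```text
t 3.02 p [ 686.2 -151.   252.7] rpy [-1.800e+02 -1.000e-01  1.491e+02] F [-0.5 -0.1  0.5] w 34.3 q [ 0.09  0.72  0.16  1.35 -0.12  1.08  1.3 ]
[ 693.6 -168.9   82. ]
[ 611.7 -119.8   58. ]
[647.3 -59.2 170. ]
[577.1 -58.1  56. ]
[ 536.7 -119.6   56. ]
[ 575.1 -181.7   56. ]
[ 647.  -182.6   56. ]
[ 683.6 -121.4   56. ]
[ 700.1119831  -170.96637314   82.        ] top peg
```

Call:
step_arm(plan=[{"dx": -0.082, "dy": -0.034, "dz": 0, "ax": 0, "ay": 0, "az": 0, "gripper": 0.4}, {"dx": 0, "dy": 0, "dz": 0.12, "ax": 0, "ay": 0, "az": 0, "gripper": 0.4}, {"dx": 0, "dy": 0, "dz": 0.12, "ax": 0, "ay": 0, "az": 0, "gripper": 0.4}, {"dx": 0, "dy": 0, "dz": 0.12, "ax": 0, "ay": 0, "az": 0, "gripper": 0.4}, {"dx": 0, "dy": 0, "dz": 0, "ax": 0, "ay": 0, "az": 0, "gripper": 0.4}, {"dx": 0, "dy": 0, "dz": 0, "ax": 0, "ay": 0, "az": 0, "gripper": 0.4}])

```text
clock: 3.78
eef_pos: [703.2, -172.9, 146.7]
tool_rot: [3.141, 0.002, 2.6]
force: [1.0, 0.8, 0.6]
width: 34.2
gripper_force: 0.0
```

```bash
python3 - <<'E'
from h import *
from cell import ctrl
go([702,-172.5,82],149)
i=ctrl.get_image('wrist');cv2.imwrite('pics/w2.png',i['color'][...,::-1]);np.savez('pics/w2.npz',**i)
E
```

```text
t 3.77 p [ 703.2 -172.9  146.7] rpy [1.80e+02 1.00e-01 1.49e+02] F [1.  0.8 0.6] w 34.2 q [ 0.13  0.85  0.14  1.38 -0.14  0.92  1.34]
dx,dy,dz [ 0.004 -0.001  0.216] az -0.0
```

View pics/w2.png

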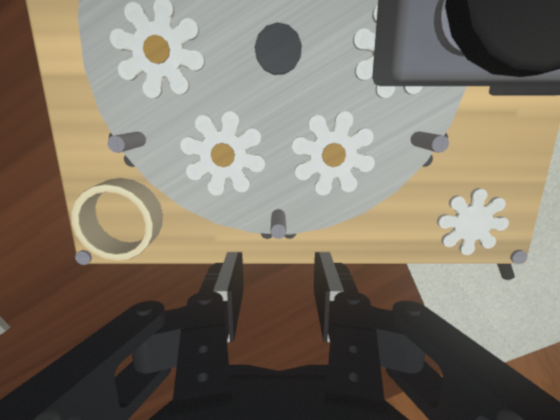

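The peg's top at (278,231) is centred between the fingers (midpoint 279). I'll descend the rest of the way.

```bash
python3 - <<'E'
from h import *
i=wristT(load('w2'),st())
for u,v,z in((278,231,82),(117,144,82),(440,144,82),(278,48,58)):print(cast(i,u,v,z).round(1))
E
```

```text
t 3.83 p [ 703.5 -173.   147.4] rpy [179.9   0.2 149. ] F [ 0.  -0.   0.9] w 33.9 q [ 0.13  0.85  0.14  1.38 -0.14  0.92  1.34]
[ 701.6 -174.2   82. ]
[ 610.6 -224.5   82. ]
[703.6 -69.7  82. ]
[ 611.9 -120.3   58. ]
```

Call:
step_arm(plan=[{"dx": 0, "dy": 0, "dz": 0.1, "ax": 0, "ay": 0, "az": 0, "gripper": 0.4}, {"dx": 0, "dy": 0, "dz": 0.08, "ax": 0, "ay": 0, "az": 0, "gripper": 0.3}, {"dx": 0, "dy": 0, "dz": 0.03, "ax": 0, "ay": 0, "az": 0, "gripper": 0.25}, {"dx": 0, "dy": 0, "dz": 0, "ax": 0, "ay": 0, "az": 0, "gripper": 0.25}, {"dx": 0, "dy": 0, "dz": 0, "ax": 0, "ay": 0, "az": 0, "gripper": 0.25}])

```text
clock: 4.45
eef_pos: [703.3, -173.0, 84.0]
tool_rot: [3.141, 0.003, 2.6]
force: [-0.5, 0.3, 0.2]
width: 21.5
gripper_force: 0.0
```

Call:
step_arm(plan=[{"dx": 0.0003, "dy": -0.015, "dz": 0, "ax": 0, "ay": 0, "az": 0.028, "gripper": 0.25}, {"dx": 0.0013, "dy": -0.0305, "dz": 0, "ax": 0, "ay": 0, "az": 0.0556, "gripper": 0.25}, {"dx": 0.0013, "dy": -0.0305, "dz": 0, "ax": 0, "ay": 0, "az": 0.0556, "gripper": 0.25}, {"dx": 0.0013, "dy": -0.0305, "dz": 0, "ax": 0, "ay": 0, "az": 0.0556, "gripper": 0.25}, {"dx": 0.0013, "dy": -0.0305, "dz": 0, "ax": 0, "ay": 0, "az": 0.0556, "gripper": 0.25}, {"dx": 0.0013, "dy": -0.0305, "dz": 0, "ax": 0, "ay": 0, "az": 0.0556, "gripper": 0.25}, {"dx": 0.0013, "dy": -0.0305, "dz": 0, "ax": 0, "ay": 0, "az": 0.0556, "gripper": 0.25}, {"dx": 0.0013, "dy": -0.0305, "dz": 0, "ax": 0, "ay": 0, "az": 0.0556, "gripper": 0.25}, {"dx": 0, "dy": 0, "dz": 0, "ax": 0, "ay": 0, "az": 0, "gripper": 0.25}])

```text
clock: 5.58
eef_pos: [650.4, -217.1, 82.9]
tool_rot: [-3.141, 0.001, 1.943]
force: [1.7, 0.9, 0.2]
width: 21.6
gripper_force: 0.0
```

```bash
cat >> h.py <<'E'
def rel(s):
    d=np.array(s['eef_pos'])[:2]-[612,-119];print('r',np.hypot(*d).round(1),'phi',np.degrees(np.arctan2(d[1],d[0])).round(1))
E
python3 -c "
from h import *
rel(st())"
```

```text
t 5.58 p [ 650.4 -217.1   82.9] rpy [-180.     0.   111.3] F [1.7 0.9 0.2] w 21.6 q [ 0.12  0.9   0.29  1.54 -0.33  0.76  0.92]
r 105.3 phi -68.6
```

Call:
step_arm(plan=[{"dx": 0.0013, "dy": -0.0305, "dz": 0, "ax": 0, "ay": 0, "az": 0.0556, "gripper": 0.25}, {"dx": 0.0013, "dy": -0.0305, "dz": 0, "ax": 0, "ay": 0, "az": 0.0556, "gripper": 0.25}, {"dx": 0.0013, "dy": -0.0305, "dz": 0, "ax": 0, "ay": 0, "az": 0.0556, "gripper": 0.25}, {"dx": 0.0013, "dy": -0.0305, "dz": 0, "ax": 0, "ay": 0, "az": 0.0556, "gripper": 0.25}, {"dx": 0.0013, "dy": -0.0305, "dz": 0, "ax": 0, "ay": 0, "az": 0.0556, "gripper": 0.25}, {"dx": 0.0013, "dy": -0.0305, "dz": 0, "ax": 0, "ay": 0, "az": 0.0556, "gripper": 0.25}, {"dx": 0.0013, "dy": -0.0305, "dz": 0, "ax": 0, "ay": 0, "az": 0.0556, "gripper": 0.25}, {"dx": 0.0013, "dy": -0.0305, "dz": 0, "ax": 0, "ay": 0, "az": 0.0556, "gripper": 0.25}, {"dx": 0.0013, "dy": -0.0305, "dz": 0, "ax": 0, "ay": 0, "az": 0.0556, "gripper": 0.25}, {"dx": 0.0013, "dy": -0.0305, "dz": 0, "ax": 0, "ay": 0, "az": 0.0556, "gripper": 0.25}, {"dx": 0.0013, "dy": -0.0305, "dz": 0, "ax": 0, "ay": 0, "az": 0.0556, "gripper": 0.25}, {"dx": 0.0013, "dy": -0.0305, "dz": 0, "ax": 0, "ay": 0, "az": 0.0556, "gripper": 0.25}, {"dx": 0.0013, "dy": -0.0305, "dz": 0, "ax": 0, "ay": 0, "az": 0.0556, "gripper": 0.25}, {"dx": 0.0013, "dy": -0.0305, "dz": 0, "ax": 0, "ay": 0, "az": 0.0556, "gripper": 0.25}, {"dx": 0.0013, "dy": -0.0305, "dz": 0, "ax": 0, "ay": 0, "az": 0.0556, "gripper": 0.25}, {"dx": 0.0013, "dy": -0.0305, "dz": 0, "ax": 0, "ay": 0, "az": 0.0556, "gripper": 0.25}, {"dx": 0, "dy": 0, "dz": 0, "ax": 0, "ay": 0, "az": 0, "gripper": 0.25}, {"dx": 0, "dy": 0, "dz": 0, "ax": 0, "ay": 0, "az": 0, "gripper": 0.25}])

```text
clock: 7.82
eef_pos: [524.6, -175.0, 83.0]
tool_rot: [3.137, -0.001, 0.547]
force: [3.3, -4.6, -1.2]
width: 21.3
gripper_force: 2.7
```

```bash
cat > look.py <<'E'
from h import *
from cell import ctrl
import sys
s=st();rel(s);n=sys.argv[1]
i=ctrl.get_image('top');cv2.imwrite(f'pics/{n}.png',i['color'][...,::-1])
h=cv2.cvtColor(i['color'],cv2.COLOR_RGB2HSV)
m=(h[...,0]>8)&(h[...,0]<24)&(h[...,1]>130)&(h[...,2]>120)
for a,c in blobs(m,15):
    if 300<c[0]<435 and 140<c[1]<275:
        p=cast(i,*c,56)[:2]-[612,-118];print(a,c.round(1),'r',np.hypot(*p).round(1),'ang',np.degrees(np.arctan2(p[1],p[0])).round(1))
E
python3 look.py top2
```

```text
t 7.83 p [ 524.6 -175.    83. ] rpy [ 1.797e+02 -1.000e-01  3.140e+01] F [ 3.3 -4.6 -1.2] w 21.3 q [-0.1   0.83  0.6   1.94 -0.79  0.62 -0.  ]
r 103.8 phi -147.4
42 [361.8 166.9] r 71.7 ang 6.8
40 [398.7 183. ] r 71.8 ang -53.4
43 [404.1 222.7] r 72.1 ang -113.3
41 [334.2 230. ] r 71.9 ang 126.6
44 [371.6 246.7] r 72.1 ang -173.4
```

Call:
step_arm(plan=[{"dx": 0.0003, "dy": -0.0122, "dz": 0, "ax": 0, "ay": 0, "az": 0.0222, "gripper": 0.25}, {"dx": 0.0003, "dy": -0.0122, "dz": 0, "ax": 0, "ay": 0, "az": 0.0222, "gripper": 0.25}, {"dx": 0.0003, "dy": -0.0061, "dz": 0, "ax": 0, "ay": 0, "az": 0.0111, "gripper": 0.25}, {"dx": 0, "dy": 0, "dz": 0, "ax": 0, "ay": 0, "az": 0, "gripper": 0.25}, {"dx": 0, "dy": 0, "dz": 0, "ax": 0, "ay": 0, "az": 0, "gripper": 0.25}])

```text
clock: 8.5
eef_pos: [524.8, -173.9, 83.5]
tool_rot: [3.121, -0.004, 0.457]
force: [13.4, -17.5, -15.8]
width: 21.7
gripper_force: 10.5
```

```bash
python3 look.py top3
```

```text
t 8.5 p [ 524.8 -173.9   83.5] rpy [178.8  -0.2  26.2] F [ 13.4 -17.5 -15.8] w 21.7 q [-0.12  0.83  0.62  1.95 -0.82  0.61 -0.07]
r 103.1 phi -147.8
41 [362.  166.8] r 71.9 ang 6.4
43 [398.8 183. ] r 71.8 ang -53.6
43 [404.  222.9] r 72.1 ang -113.5
41 [334.2 230. ] r 71.9 ang 126.6
45 [371.5 246.6] r 72.0 ang -173.5
```

The table stopped about 7.5° short and the force rose to 22 N, so something is blocking it. I'll look.

```bash
python3 - <<'E'
from h import *
from cell import ctrl
i=ctrl.get_image('side');np.savez('pics/side2.npz',**i)
a=cv2.imread('pics/top3.png')[120:300,260:450];b=i['color'][130:290,200:380,::-1]
cv2.imwrite('pics/c3.png',np.hstack([cv2.resize(a,(400,400*180//190),interpolation=2)[:355],cv2.resize(b,(400,355),interpolation=2)[:a.shape[0]*3]][:2]) if 0 else np.hstack([cv2.resize(a,(400,380),interpolation=2),cv2.resize(b,(400,380),interpolation=2)]))
E
```

```text
(no output)
```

View pics/c3.png

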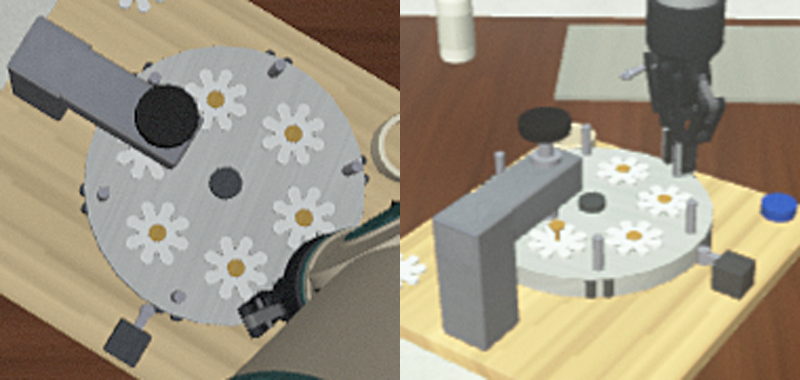

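Correction: the stud seen at side crop (556,228) is at world 66.6°. So the table has turned -112.4° as intended and now rests against the last detent's rim bump. I'll push slightly further.

Call:
step_arm(plan=[{"dx": 0.0, "dy": -0.006, "dz": 0, "ax": 0, "ay": 0, "az": 0, "gripper": 0.25}, {"dx": 0, "dy": -0.003, "dz": 0, "ax": 0, "ay": 0, "az": 0, "gripper": 0.25}, {"dx": 0, "dy": 0, "dz": 0, "ax": 0, "ay": 0, "az": 0, "gripper": 0.25}])

```text
clock: 8.98
eef_pos: [524.7, -173.6, 83.6]
tool_rot: [3.116, -0.004, 0.456]
force: [14.6, -22.6, -20.5]
width: 21.0
gripper_force: 12.9
```

```bash
python3 look.py top4; python3 - <<'E'
from h import *
from cell import ctrl
i=ctrl.get_image('side');np.savez('pics/side3.npz',**i)
print(ctrl.read_state()['torque'])
b=i['color'][140:270,220:375,::-1]
cv2.imwrite('pics/c4.png',cv2.resize(b,(715,600),interpolation=2))
E
```

```text
t 8.97 p [ 524.7 -173.6   83.6] rpy [178.5  -0.2  26.2] F [ 14.6 -22.6 -20.5] w 21.0 q [-0.13  0.83  0.62  1.96 -0.82  0.6  -0.07]
r 103.0 phi -148.0
43 [362.  166.9] r 71.7 ang 6.5
42 [398.9 183.1] r 71.8 ang -53.7
43 [404.  222.8] r 72.0 ang -113.5
42 [334.2 230. ] r 72.0 ang 126.5
44 [371.5 246.7] r 72.1 ang -173.6
[-4.2428318  -3.0362611   0.01995936]
```

View pics/c4.png

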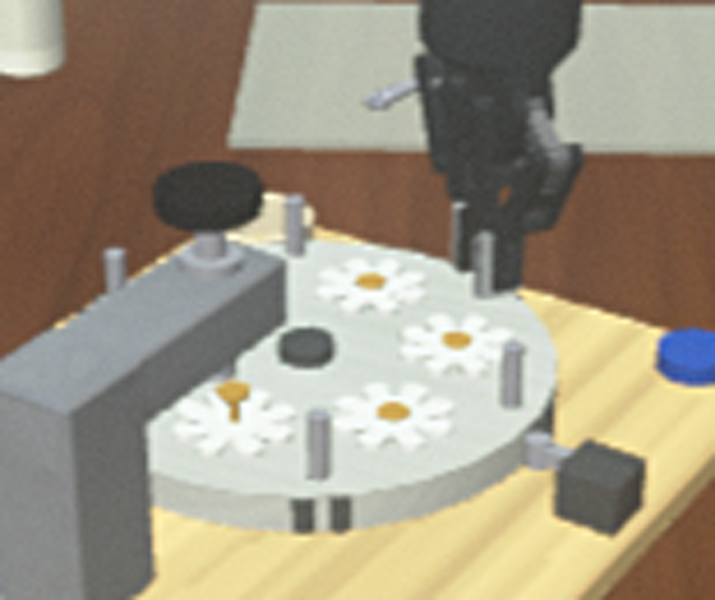

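```bash
python3 - <<'E'
from h import *
i=load('side3')
h=cv2.cvtColor(i['color'],cv2.COLOR_RGB2HSV)
m=(h[...,0]>8)&(h[...,0]<24)&(h[...,1]>130)&(h[...,2]>120)
for a,c in blobs(m,5):
    if 235<c[0]<360 and 180<c[1]<250: print(a,c,cast(i,*c,56)[:2].round(1),cast(i,*c,69)[:2].round(1))
for a in(66.5,126.5):
    r=np.radians(a);print(a,proj(i,[612+72*np.cos(r),-118+72*np.sin(r),69]))
def px(x,y):return 220+x*155/715,140+y*130/600
for x,y in((318,412),(512,343),(485,235),(295,198),(115,250)):
    p=cast(i,*px(x,y),82)[:2];d=p-[612,-118];print(p.round(1),np.hypot(*d).round(1),np.degrees(np.arctan2(d[1],d[0])).round(1))
E
```

```text
10 [300.  200.5] [ 582.6 -180.7] [ 581.8 -156.5]
12 [318.58333333 213.08333333] [ 539.9 -123.7] [ 540.2 -101. ]
22 [270.22727273 225.13636364] [641.9 -68.8] [639.6 -47.5]
13 [304.69230769 228.76923077] [568.9 -57. ] [568.5 -35.9]
66.5 [269.89874665 223.99622927]
126.5 [304.63819352 222.62873332]
[599.1 -11.9] 106.9 96.9
[514.9 -74. ] 106.6 155.6
[ 525.4 -180.3] 106.7 -144.2
[ 621.7 -218.6] 101.0 -84.5
[ 706.2 -158.2] 102.4 -23.1
```

Call:
step_arm(plan=[{"dx": 0, "dy": 0.02, "dz": 0, "ax": 0, "ay": 0, "az": 0, "gripper": 0.25}, {"dx": 0, "dy": 0.02, "dz": 0, "ax": 0, "ay": 0, "az": 0, "gripper": 0.25}, {"dx": 0, "dy": 0, "dz": 0, "ax": 0, "ay": 0, "az": 0, "gripper": 0.25}])

```text
clock: 9.45
eef_pos: [524.5, -175.1, 83.0]
tool_rot: [3.138, -0.002, 0.46]
force: [4.5, -4.3, -0.5]
width: 21.6
gripper_force: 3.2
```

```bash
python3 look.py top5
```

```text
t 9.45 p [ 524.5 -175.1   83. ] rpy [ 1.798e+02 -1.000e-01  2.630e+01] F [ 4.5 -4.3 -0.5] w 21.6 q [-0.11  0.84  0.62  1.94 -0.82  0.63 -0.07]
r 103.9 phi -147.3
40 [361.8 166.9] r 71.7 ang 6.8
41 [398.7 182.9] r 71.8 ang -53.3
43 [404.1 222.7] r 72.1 ang -113.3
42 [334.2 230.1] r 72.1 ang 126.7
43 [371.6 246.6] r 72.0 ang -173.3
```

Call:
step_arm(plan=[{"dx": 0, "dy": 0.03, "dz": 0, "ax": 0, "ay": 0, "az": 0, "gripper": 0.25}, {"dx": 0, "dy": 0.03, "dz": 0, "ax": 0, "ay": 0, "az": 0, "gripper": 0.25}, {"dx": 0, "dy": 0.01, "dz": 0, "ax": 0, "ay": 0, "az": 0, "gripper": 0.25}, {"dx": 0, "dy": 0, "dz": 0, "ax": 0, "ay": 0, "az": 0, "gripper": 0.25}, {"dx": 0, "dy": -0.03, "dz": 0, "ax": 0, "ay": 0, "az": 0, "gripper": 0.25}, {"dx": 0, "dy": -0.045, "dz": 0, "ax": 0, "ay": 0, "az": 0, "gripper": 0.25}, {"dx": 0, "dy": -0.02, "dz": 0, "ax": 0, "ay": 0, "az": 0, "gripper": 0.25}, {"dx": 0, "dy": 0, "dz": 0, "ax": 0, "ay": 0, "az": 0, "gripper": 0.25}, {"dx": 0, "dy": 0, "dz": 0, "ax": 0, "ay": 0, "az": 0, "gripper": 0.25}])

```text
clock: 10.62
eef_pos: [522.8, -174.9, 83.3]
tool_rot: [3.122, -0.001, 0.456]
force: [8.7, -17.9, -11.8]
width: 21.4
gripper_force: 9.5
```

```bash
python3 look.py top6
```

```text
t 10.62 p [ 522.8 -174.9   83.3] rpy [178.9  -0.   26.1] F [  8.7 -17.9 -11.8] w 21.4 q [-0.12  0.83  0.62  1.95 -0.82  0.61 -0.07]
r 105.3 phi -147.9
40 [362.  166.8] r 71.9 ang 6.4
42 [398.8 183. ] r 71.8 ang -53.4
43 [404.  222.8] r 72.0 ang -113.5
40 [334.2 230. ] r 72.0 ang 126.6
45 [371.5 246.6] r 72.0 ang -173.5
```

Call:
step_arm(plan=[{"dx": 0, "dy": -0.01, "dz": 0, "ax": 0, "ay": 0, "az": 0, "gripper": 0.25}, {"dx": 0, "dy": -0.01, "dz": 0, "ax": 0, "ay": 0, "az": 0, "gripper": 0.25}, {"dx": 0, "dy": 0, "dz": 0, "ax": 0, "ay": 0, "az": 0, "gripper": 0.25}])

```text
clock: 11.05
eef_pos: [522.5, -174.4, 83.8]
tool_rot: [3.112, -0.001, 0.454]
force: [13.6, -26.7, -21.2]
width: 21.4
gripper_force: 14.5
```

```bash
python3 look.py top7
```

```text
t 11.05 p [ 522.5 -174.4   83.8] rpy [ 1.783e+02 -1.000e-01  2.600e+01] F [ 13.6 -26.7 -21.2] w 21.4 q [-0.13  0.83  0.63  1.96 -0.82  0.6  -0.07]
r 105.2 phi -148.2
42 [362.1 166.8] r 71.8 ang 6.4
40 [398.9 183.1] r 71.9 ang -53.6
44 [403.9 222.9] r 72.0 ang -113.6
42 [334.2 230. ] r 72.0 ang 126.5
45 [371.4 246.6] r 72.0 ang -173.6
```

```bash
python3 - <<'E'
from h import *
from cell import ctrl
s2=ctrl.get_image('side');t2=ctrl.get_image('top');np.savez('pics/s2.npz',**s2);np.savez('pics/t2.npz',**t2)
def cloud(i):
    v,u=np.mgrid[:420,:560];z=i['range_z'].astype(float);P=np.stack([(u-i['cx'])/i['fx']*z,(v-i['cy'])/i['fy']*z,z,np.ones_like(z)],-1)@i['T'].T
    P[z==0]=np.nan;return P[...,:3]
c,s=np.cos(np.radians(59.6)),np.sin(np.radians(59.6))
for n,i in(('t0',load('top')),('t1',t2),('s0',load('side')),('s1',s2)):
    P=cloud(i);d=P[...,:2]-[612,-118];x=c*d[...,0]+s*d[...,1];y=-s*d[...,0]+c*d[...,1];z=P[...,2]
    k=np.hypot(x-72,y)<18;k&=(z>140);print(n,'pad z',np.nanmedian(z[k]).round(1),k.sum(),'xy',np.nanmean(x[k]).round(1),np.nanmean(y[k]).round(1))
    # things between arm underside and table near press and pawl
    k=(np.hypot(x,y)<130)&(z>60)&(z<92);print(' mid',[(a,round(x[int(b[1]),int(b[0])]),round(y[int(b[1]),int(b[0])]),round(z[int(b[1]),int(b[0])])) for a,b in blobs(k,6) if np.isfinite(x[int(b[1]),int(b[0])])])
    k=(y>112)&(abs(x)<60)&(z>24)&(y<200);print(' pawl',k.sum(),np.nanmin(x[k]).round(),np.nanmax(x[k]).round(),np.nanmin(y[k]).round(),np.nanmax(y[k]).round(),np.nanmax(z[k]).round())
E
```

```text
t0 pad z 169.9 412 xy 71.9 0.0
 mid [(np.int32(38), 91, -51, 82), (np.int32(46), 2, -103, 83), (np.int32(32), 92, 52, 83), (np.int32(41), -89, -51, 80), (np.int32(65), -34, 62, 70), (np.int32(30), 3, 105, 83), (np.int32(41), -88, 52, 80)]
 pawl 525 -35.0 37.0 112.0 173.0 53.0
t1 pad z 169.9 410 xy 72.0 -0.0
 mid [(np.int32(42), 15, -102, 81), (np.int32(33), 97, -41, 82), (np.int32(47), -80, -61, 83), (np.int32(31), 86, 62, 80), (np.int32(32), -10, 103, 82)]
 pawl 22567 -60.0 55.0 112.0 200.0 717.0
s0 pad z 169.1 143 xy 72.9 0.4
 mid [(np.int32(38), -86, -50, 75), (np.int32(37), 4, -103, 76), (np.int32(46), -85, 55, 75), (np.int32(30), -30, 64, 71), (np.int32(50), 4, 106, 73), (np.int32(15), 76, 5, 80), (np.int32(55), 94, 52, 74)]
 pawl 528 -38.0 44.0 112.0 175.0 52.0
s1 pad z 169.2 144 xy 72.8 -0.1
 mid [(np.int32(42), -81, -62, 74), (np.int32(176), -75, 55, 85), (np.int32(41), 16, -102, 76), (np.int32(50), -8, 106, 75), (np.int32(48), 69, 5, 69), (np.int32(56), 89, 65, 76)]
 pawl 1181 -60.0 47.0 112.0 176.0 489.0
```

```bash
python3 - <<'E'
from h import *
from cell import ctrl
s=st();i=ctrl.get_image('wrist');np.savez('pics/w3.npz',**i)
s2=load('s2')['color'][200:260,240:370]
w=cv2.resize(i['color'],(480,360));b=cv2.resize(s2,(480,222),interpolation=2)
cv2.imwrite('pics/w3.png',np.vstack([w,b])[...,::-1])
E
```

```text
t 11.2 p [ 522.5 -174.4   83.8] rpy [ 1.783e+02 -1.000e-01  2.600e+01] F [ 12.9 -26.4 -20.5] w 21.7 q [-0.13  0.83  0.63  1.96 -0.82  0.6  -0.07]
```

View pics/w3.png

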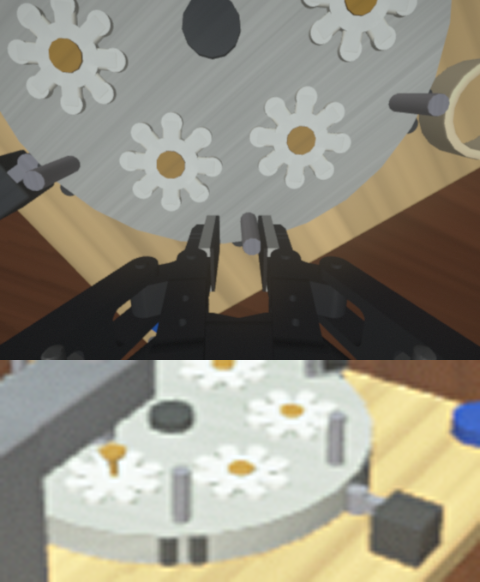

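The wrist view shows the peg touching the trailing finger, and the side crop shows the rim bump pressed against the pawl roller. It needs a firmer push, so I'll raise it in small steps.

Call:
step_arm(plan=[{"dx": 0, "dy": -0.012, "dz": 0, "ax": 0, "ay": 0, "az": 0, "gripper": 0.2}, {"dx": 0, "dy": -0.012, "dz": 0, "ax": 0, "ay": 0, "az": 0, "gripper": 0.2}])

```text
clock: 11.5
eef_pos: [516.4, -164.5, 83.8]
tool_rot: [3.121, 0.0, 0.454]
force: [7.9, -22.5, -12.2]
width: 17.0
gripper_force: 11.6
```

```bash
python3 look.py top8
```

```text
t 11.5 p [ 516.4 -164.5   83.8] rpy [178.8   0.   26. ] F [  7.9 -22.5 -12.2] w 17.0 q [-0.14  0.82  0.62  1.98 -0.83  0.59 -0.08]
r 105.9 phi -154.6
41 [367.1 166.7] r 71.6 ang -0.9
42 [401.9 187.6] r 72.1 ang -61.3
42 [331.1 225.2] r 72.1 ang 118.5
42 [401.2 227.7] r 71.6 ang -121.6
43 [366.1 246.9] r 72.1 ang 178.9
```

It has clicked in: the flower angles match the starting detent pattern. Next I'll unload the peg, centre the fingers on it and open them.

Call:
step_arm(plan=[{"dx": 0, "dy": 0.012, "dz": 0, "ax": 0, "ay": 0, "az": 0, "gripper": 0.3}, {"dx": 0, "dy": 0.015, "dz": 0, "ax": 0, "ay": 0, "az": 0, "gripper": 0.4}, {"dx": 0, "dy": 0.015, "dz": 0, "ax": 0, "ay": 0, "az": 0, "gripper": 0.4}, {"dx": 0, "dy": 0, "dz": 0, "ax": 0, "ay": 0, "az": 0, "gripper": 0.4}, {"dx": 0, "dy": 0, "dz": 0, "ax": 0, "ay": 0, "az": 0, "gripper": 0.4}])

```text
clock: 12.18
eef_pos: [518.9, -165.6, 82.2]
tool_rot: [-3.141, 0.0, 0.46]
force: [-0.4, -0.2, -0.4]
width: 34.1
gripper_force: 0.0
```

```bash
python3 look.py top9
```

```text
t 12.18 p [ 518.9 -165.6   82.2] rpy [-179.9    0.    26.4] F [-0.4 -0.2 -0.4] w 34.1 q [-0.13  0.83  0.62  1.96 -0.82  0.62 -0.07]
r 104.1 phi -153.4
41 [367.1 166.7] r 71.6 ang -0.9
42 [401.7 187.3] r 72.0 ang -60.9
44 [331.2 225.5] r 72.2 ang 119.0
45 [401.6 227.2] r 71.8 ang -120.6
43 [366.1 246.9] r 72.1 ang 178.9
```

Call:
step_arm(plan=[{"dx": 0, "dy": 0, "dz": -0.05, "ax": 0, "ay": 0, "az": 0, "gripper": 0.4}, {"dx": 0, "dy": 0, "dz": -0.1, "ax": 0, "ay": 0, "az": 0, "gripper": 0.4}, {"dx": 0, "dy": 0, "dz": -0.14, "ax": 0, "ay": 0, "az": 0, "gripper": 0.3}, {"dx": 0, "dy": 0, "dz": -0.14, "ax": 0, "ay": 0, "az": 0, "gripper": 0.1}, {"dx": 0, "dy": 0, "dz": -0.14, "ax": 0, "ay": 0, "az": 0, "gripper": 0}, {"dx": 0.13, "dy": -0.034, "dz": 0, "ax": 0, "ay": 0, "az": 0, "gripper": 0}, {"dx": 0.14, "dy": -0.034, "dz": 0, "ax": 0, "ay": 0, "az": 0, "gripper": 0}, {"dx": 0.14, "dy": -0.034, "dz": 0, "ax": 0, "ay": 0, "az": 0, "gripper": 0}, {"dx": 0.139, "dy": -0.034, "dz": 0, "ax": 0, "ay": 0, "az": 0, "gripper": 0}, {"dx": 0, "dy": 0, "dz": 0, "ax": 0, "ay": 0, "az": 0, "gripper": 0}, {"dx": 0, "dy": 0, "dz": 0, "ax": 0, "ay": 0, "az": 0, "gripper": 0}])

```text
clock: 13.6
eef_pos: [647.9, -57.3, 253.9]
tool_rot: [3.141, 0.001, 0.459]
force: [-0.3, 0.4, 0.2]
width: 0.2
gripper_force: 0.0
```

```bash
python3 -c "
from h import *
go([648,-56,252],26.4)"
```

```text
t 13.6 p [647.9 -57.3 253.9] rpy [1.80e+02 1.00e-01 2.63e+01] F [-0.3  0.4  0.2] w 0.2 q [-0.4   0.77  0.84  1.53 -0.61  1.12 -0.54]
dx,dy,dz [ 0.002 -0.004  0.006] az -0.001
```

Call:
step_arm(plan=[{"dx": 0.002, "dy": -0.004, "dz": 0.1, "ax": 0, "ay": 0, "az": 0, "gripper": 0}, {"dx": 0, "dy": 0, "dz": 0.09, "ax": 0, "ay": 0, "az": 0, "gripper": 0}, {"dx": 0, "dy": 0, "dz": 0.02, "ax": 0, "ay": 0, "az": 0, "gripper": 0}, {"dx": 0, "dy": 0, "dz": 0.02, "ax": 0, "ay": 0, "az": 0, "gripper": 0}, {"dx": 0, "dy": 0, "dz": 0.02, "ax": 0, "ay": 0, "az": 0, "gripper": 0}, {"dx": 0, "dy": 0, "dz": 0.02, "ax": 0, "ay": 0, "az": 0, "gripper": 0}, {"dx": 0, "dy": 0, "dz": 0, "ax": 0, "ay": 0, "az": 0, "gripper": 0}])

```text
clock: 14.48
eef_pos: [647.7, -56.4, 174.3]
tool_rot: [-3.141, 0.0, 0.458]
force: [-4.9, -0.0, 7.5]
width: 0.3
gripper_force: 3.4
```

Call:
step_arm(plan=[{"dx": 0, "dy": 0, "dz": 0.008, "ax": 0, "ay": 0, "az": 0, "gripper": 0}, {"dx": 0, "dy": 0, "dz": 0.006, "ax": 0, "ay": 0, "az": 0, "gripper": 0}, {"dx": 0, "dy": 0, "dz": 0, "ax": 0, "ay": 0, "az": 0, "gripper": 0}])

```text
clock: 14.85
eef_pos: [647.7, -56.4, 171.0]
tool_rot: [-3.141, -0.0, 0.458]
force: [-7.0, 0.4, 11.9]
width: 0.3
gripper_force: 6.1
```

Call:
step_arm(plan=[{"dx": 0, "dy": 0, "dz": 0.008, "ax": 0, "ay": 0, "az": 0, "gripper": 0}, {"dx": 0, "dy": 0, "dz": 0.006, "ax": 0, "ay": 0, "az": 0, "gripper": 0}, {"dx": 0, "dy": 0, "dz": 0, "ax": 0, "ay": 0, "az": 0, "gripper": 0}])

```text
clock: 15.22
eef_pos: [647.8, -56.6, 170.7]
tool_rot: [-3.14, -0.002, 0.458]
force: [-13.9, 4.0, 34.9]
width: 0.0
gripper_force: 17.2
```

```bash
python3 look.py top10
```

```text
t 15.22 p [647.8 -56.6 170.7] rpy [-1.799e+02 -1.000e-01  2.630e+01] F [-13.9   4.   34.9] w 0.0 q [-0.38  0.85  0.78  1.61 -0.69  0.97 -0.48]
r 72.0 phi 60.1
43 [401.7 187.2] r 72.0 ang -60.7
46 [401.6 227.4] r 71.9 ang -120.8
43 [366.1 246.9] r 72.1 ang 178.9
```

The ram is at its stop: z no longer drops and the force jumped to 35 N. Now I'll retract straight up and away from the press.

Call:
step_arm(plan=[{"dx": 0, "dy": 0, "dz": -0.03, "ax": 0, "ay": 0, "az": 0, "gripper": 0}, {"dx": 0, "dy": 0, "dz": -0.04, "ax": 0, "ay": 0, "az": 0, "gripper": 0}, {"dx": 0, "dy": 0, "dz": -0.06, "ax": 0, "ay": 0, "az": 0, "gripper": 0}, {"dx": 0, "dy": 0, "dz": -0.13, "ax": 0, "ay": 0, "az": 0, "gripper": 0}, {"dx": 0, "dy": 0, "dz": -0.13, "ax": 0, "ay": 0, "az": 0, "gripper": 0}, {"dx": -0.14, "dy": 0.03, "dz": 0, "ax": 0, "ay": 0, "az": 0, "gripper": 0}, {"dx": -0.14, "dy": 0.03, "dz": 0, "ax": 0, "ay": 0, "az": 0, "gripper": 0}, {"dx": -0.14, "dy": 0.03, "dz": 0, "ax": 0, "ay": 0, "az": 0, "gripper": 0}, {"dx": -0.14, "dy": 0.03, "dz": 0, "ax": 0, "ay": 0, "az": 0, "gripper": 0}, {"dx": 0, "dy": 0, "dz": 0, "ax": 0, "ay": 0, "az": 0, "gripper": 0}, {"dx": 0, "dy": 0, "dz": 0, "ax": 0, "ay": 0, "az": 0, "gripper": 0}])

```text
clock: 16.65
eef_pos: [515.1, -161.8, 281.6]
tool_rot: [3.141, -0.002, 0.46]
force: [1.1, 0.2, 0.7]
width: 0.1
gripper_force: 0.0
```

```bash
python3 look.py top11; python3 - <<'E'
from h import *
from cell import ctrl
i=ctrl.get_image('side');b=i['color'][165:265,220:355,::-1];cv2.imwrite('pics/s4.png',cv2.resize(b,(800,593),interpolation=2))
t=ctrl.get_image('top');print('pad depth change',np.median(t['range_z'][170:180,334:344]-load('top')['range_z'][170:180,334:344]))
E
```

```text
t 16.65 p [ 515.1 -161.8  281.6] rpy [ 1.80e+02 -1.00e-01  2.63e+01] F [1.1 0.2 0.7] w 0.1 q [-0.31  0.58  0.9   1.81 -0.53  1.01 -0.32]
r 105.9 phi -156.2
41 [367.1 166.7] r 71.6 ang -0.9
42 [401.8 187.3] r 72.1 ang -60.9
43 [331.3 225.6] r 72.2 ang 119.1
43 [401.6 227.4] r 71.8 ang -120.8
43 [366.1 246.9] r 72.1 ang 178.9
pad depth change -0.23864746
```

View pics/s4.png

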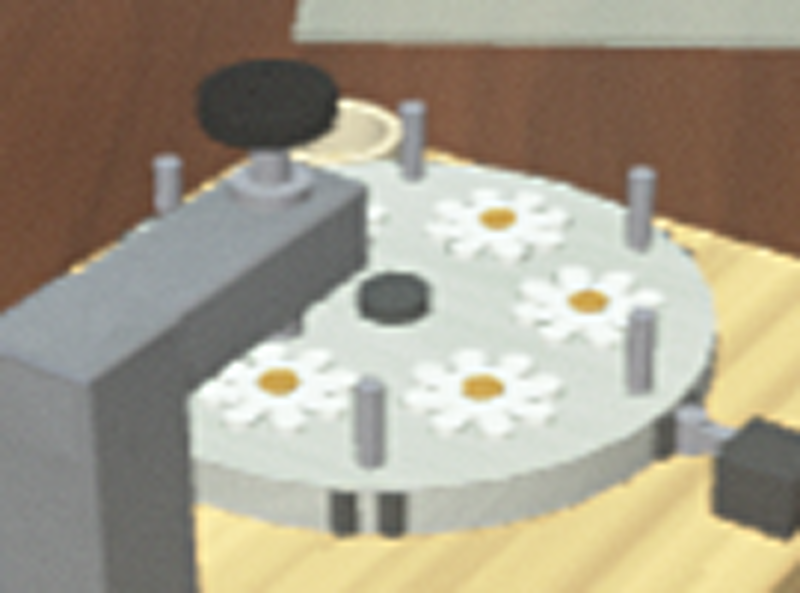

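The pad is back up, the turntable is clicked in, and no stud is standing in view. The stop force confirms the hidden one is home. I'll hand the job in.

```bash
python3 -c "
from cell import ctrl
print(ctrl.finish_job())"
```

```text
the job is handed in; nothing more can be done
None
```

The job is handed in at about 17 s of the 56 s allowed: I turned the turntable 120° clockwise until the standing stud clicked in under the press, pushed the ram to its stop, and the pad sprang back with the turntable still clicked in; the driven stud sits hidden under the arm, so I judged it home from the stop force (35 N), not by sight.

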